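# Roll a mallet-head blank up the gutter into the boring cradle

## Robot

A 7-joint arm with a two-finger parallel gripper is mounted at the origin on the work surface. World frame = base frame: x ahead of the robot, y to its left, z up, the work surface at z = 0. Lengths are in m, angles in rad, forces in N, time in s.
With the tool pointing down it reaches from about 0.375 to 0.925 m from the base axis. Payload 3.1 kg.
Tool frame: the origin (TCP) lies between the finger pads; the fingertips stand 19 mm ahead of it and the grasp point (between the pads) is the TCP; z points along the fingers, y is the direction in which the jaws open and shut (so a half turn about z gives the same grasp; the last joint's range is limited). The gripper opens to 85 mm and grips with 20 to 120 N. Pads are 22 mm wide; open, the fingers measure 114 mm over their backs; the gripper's body (76 mm by 85 mm) begins 54 mm behind the grasp point. The pads swing forward as they close: fully open they stand 13 mm farther back than shut.
Start: joints at [-1.394, 0.383, 0.044, 1.598, -0.018, 1.161, -0.05], TCP at [0.176, 0.626, 0.25] pointing down, gripper open.
Joint ranges: [-2.61, 2.61], [-0.41, 2.15], [-1.48, 1.57], [0, 2.5], [-1.57, 4.71], [0.05, 1.97], [-2.85, 2.85]. Speed limits (rad/s): [2.79, 2.79, 3.14, 3.14, 3.14, 3.14, 3.14].

## Interface

Orientations are given as a unit quaternion [x, y, z, w].
In Python, from bench import move_ptp, movel, move_j, move_gripper, pause, inverse_kinematics, read_camera, camera_params, MotionError, sign_off, look_for, tip_of, read_time_s, read_qpos, read_joint_vel, read_effort, read_eef_pos, read_tcp_rot, read_ft_force, read_ft_torque, read_finger_gap gives the robot as it stands. Calls block until the motion is done:
- move_ptp(position, orientation): joint-space move of the TCP to a pose.
- movel(position, orientation=None, speed=0.15): straight line of the TCP; orientation=None keeps the orientation; speed is the mean speed in m/s.
- move_j(angles): joint-space move.
- move_gripper(opening, effort=None): finger opening in m; effort is the grip in N (None keeps the last); returns when the fingers have stopped.
- pause(seconds).
- inverse_kinematics(position, orientation): joint angles nearest the present ones, or None.
- read_camera(name): name is "scene" or "top"; returns the picture (384x512x3 uint8, red, green, blue); there is no depth.
- camera_params(name): a dict with "K" (3x3 intrinsics, pixels), "camera_from_world" (4x4, takes a point from world to camera coordinates). Camera axes: x right, y down, z forward; pixel columns grow to the right and rows downward; lengths in m; the calibration is good to about 2 mm. A picture is of the moment at which its call begins. camera_params takes no time and is no camera call.
A pose or a line that the arm cannot do raises MotionError and nothing moves.
- sign_off(): hands the job in, once; it reports no verdict.
Trained networks look in the newest picture that a camera, given by its name, has taken for a name from the list of things; names that differ only in an ending like _2 or _b are one class to them, and where a whole thing is asked for, a point or a joint stands for the part that bears it (a point fixed in the world has none). Each returns a list of dicts, best first, with "confidence" (0 to 1); they miss things now and then, are a little off and sometimes report something else, mostly with a low value. They report only what shows in the picture. A call takes as long as a camera call. They do not tell look-alikes from the thing itself.
- look_for(camera, name): "at" ([column, row] in pixels, amid what is visible of it).
- tip_of(camera, name): "at" ([column, row] in pixels: a listed point, or the origin of a listed thing).
Readings, each from a call of its own:
- read_time_s(): time.
- read_qpos(): joint angles.
- read_joint_vel(): joint speeds.
- read_effort(): joint torques, N m.
- read_eef_pos(): TCP position.
- read_tcp_rot(): TCP orientation.
- read_ft_force(): force on the tool from outside, world axes, zero at the start.
- read_ft_torque(): the same for the moment, N m.
- read_finger_gap(): finger opening in m.
Only numpy, scipy, OpenCV 4.12 (cv2) and the standard library are available. Lean on these libraries where they do the work, as an engineer would, in place of code of your own. Each camera call takes 0.05 s, during which the arm holds its last target. There are 200 camera calls.

## Task

A round mallet-head blank lies at the low end of the sloped gutter of the boring cradle. With a fingertip or the outside of the fingers, push it steadily up the gutter, past the top of the slope, until it drops into the V-block against the stop and stays there without rolling back, ready for drilling; then take the hand away. Only roll or push it: do not lift or carry it and do not flick it, and leave everything else on the bench where it is.

Things in the scene. Friction and masses are not known exactly. Their poses are not given: they have to be found in the camera images.
- cradle: boring cradle, a plywood fixture screwed to the bench: base 360 x 200 x 18 mm carrying a sloped gutter, then a dark V-block, then a stop. Origin: centre of the base's underside, on the bench. +x runs uphill along the gutter to the stop, y across, z up. Side cheeks 12 mm thick: 114 mm apart inside and 20 mm above the floor along the gutter, 116 mm apart and 18 mm above the V-block's top.
- gutter: the sloped gutter, fixed on the cradle. Origin: middle of its floor's upper surface, 44 mm downhill (-x) of the cradle's origin, 49 mm above the bench. x runs up the 10 degree slope, y across, z square to the floor. Floor 215 mm long: 31 mm above the bench at its low end (cradle x = -150 mm), 68 mm at its high end (cradle x = +62 mm).
- lip (a point): middle of the top of the wooden lip across the gutter's low end, 144 mm downhill of the cradle's origin; 12 mm thick, 12 mm higher than the gutter floor. It keeps the blank from rolling out.
- seat (a point): where the blank's centre lies when seated: 95 mm uphill of the cradle's origin, 88 mm above the bench. Under it the V-block (cradle x = +62 to +128 mm, top 68 mm above the bench) has a 90 degree groove across it, 50 mm wide, 25 mm deep, centred on cradle x = +95 mm; its near edge is at +70 mm.
- stop (a point): middle of the stop block's face (cradle x = +128 mm) at V-block top height, 68 mm above the bench. The block is 35 mm thick, 140 mm wide, its top 113 mm above the bench. The seated blank touches this face or is 1 mm clear of it.
- head: mallet-head blank to move: plain solid cylinder of pale wood, 64 mm diameter, 110 mm long, about 0.25 kg, lying across the gutter, free to roll. Origin: its centre; y along its axis. It starts on the gutter floor against the lip, centre 119 mm downhill of the cradle's origin, 69 mm above the bench. Let go on the slope it rolls back; past the V-block's near edge it drops 12 mm into the groove and stays.
- spare_head: a second mallet-head blank of the same size (64 mm diameter, 110 mm long) standing on end on the bench just beside the cradle, its centre line about 150 mm to the -y side of the gutter's middle; a bystander. Origin: centre of its underside.
- handle_blank: a rectangular pale wood bar for a mallet handle, 270 x 30 x 22 mm, lying on the bench alongside the cradle on its +y side; a bystander. Origin: centre of its underside, x along its length.
- glue: white glue bottle with an orange label and a nozzle, 68 mm diameter, 202 mm tall; a bystander. Origin: centre of its underside.
- tape: yellow and black tape measure, about 80 x 43 x 66 mm; a bystander. Origin: centre of its underside.
- bits: black open tray of drill bits, 130 x 75 x 24 mm; a bystander. Origin: centre of its underside.
- drill: black cordless drill lying on its side, about 280 x 215 x 68 mm with its bit and battery; a bystander. Origin: on the bench under the motor housing.
- earmuffs: ear defenders with two red and black cups and a black headband, about 160 x 140 x 84 mm; a bystander. Origin: on the bench between the cups.
Things that resemble listed ones, but are neither listed nor needed, are in the scene too. What is shaped like the head but green is not meant.

How it is judged:
By the outcome, as a careful person would: the job done as asked, in the order asked, and still so for the second after the job is handed in, with the robot touching nothing.
It also fails if it takes over 40 s, if anything falls off the work surface, if the arm or the gripper's body presses on something with over 40 N, if the wrist force passes 120 N, or if a joint passes its speed limit or range.

## Working session

There is one attempt and no reset: what is moved stays moved. The work goes in short steps, each a Python script; the robot and the scene stay as the last script left them, time stands still between calls to the robot, and variables do not carry over. Pictures are saved under pics/ and viewed, about 8 in all and at most 12, crops included, and the job is handed in when it is done.

```bash
mkdir -p pics
cat > h.py <<'E'
from bench import *
import numpy as np, cv2
def ray(cam,px):
    P=camera_params(cam);K=np.array(P["K"]);T=np.array(P["camera_from_world"])
    R,t=T[:3,:3],T[:3,3]
    return -R.T@t, R.T@np.linalg.solve(K,[px[0],px[1],1])
def atz(cam,px,z):
    o,d=ray(cam,px); return o+d*(z-o[2])/d[2]
def proj(cam,p):
    P=camera_params(cam);T=np.array(P["camera_from_world"]);c=T[:3,:3]@p+T[:3,3];u=np.array(P["K"])@c;return u[:2]/u[2]
def snap(cam,name):
    im=read_camera(cam);cv2.imwrite(f"pics/{name}.png",im[:,:,::-1]);return im
E
python3 - <<'E'
from h import *
Z=dict(cradle=0,gutter=.049,lip=.0435,seat=.088,stop=.068,head=.069,spare_head=0,handle_blank=0,glue=0)
for c in("top","scene"):
    snap(c,c+"0")
    for n,z in Z.items():
        for r in tip_of(c,n)[:3]:
            print(c,n,np.round(r["at"]),round(r["confidence"],2),atz(c,r["at"],z).round(3))
a=cv2.imread("pics/top0.png");b=cv2.imread("pics/scene0.png")
cv2.imwrite("pics/both.png",cv2.resize(np.vstack([a,b]),None,fx=.78,fy=.78))
print(read_time_s(),read_tcp_rot())
E
```

```text
top cradle [223. 200.] 0.57 [0.507 0.098 0.   ]
top cradle [194. 210.] 0.32 [0.489 0.186 0.   ]
top gutter [234. 190.] 0.72 [0.523 0.057 0.049]
top seat [416. 204.] 0.73 [ 0.417 -0.453  0.088]
top seat [192. 215.] 0.65 [0.458 0.18  0.088]
top stop [182. 216.] 0.75 [0.461 0.214 0.068]
top head [318. 158.] 0.91 [ 0.587 -0.199  0.069]
top head [156. 307.] 0.77 [0.219 0.302 0.069]
top head [407. 274.] 0.71 [ 0.227 -0.398  0.069]
top spare_head [190. 163.] 0.56 [0.638 0.187 0.   ]
top handle_blank [258. 237.] 0.65 [0.383 0.002 0.   ]
top glue [106. 230.] 0.7 [0.457 0.456 0.   ]
scene cradle [290. 204.] 0.84 [0.515 0.099 0.   ]
scene cradle [307. 173.] 0.71 [0.412 0.273 0.   ]
scene cradle [266. 215.] 0.38 [ 0.513 -0.014  0.   ]
scene gutter [282. 202.] 0.91 [0.527 0.048 0.049]
scene lip [268. 216.] 0.93 [ 0.552 -0.033  0.043]
scene lip [288. 205.] 0.24 [0.551 0.058 0.043]
scene seat [303. 174.] 0.79 [0.484 0.182 0.088]
scene stop [266. 217.] 0.65 [ 0.571 -0.058  0.068]
scene stop [306. 173.] 0.59 [0.465 0.213 0.068]
scene head [130. 202.] 0.98 [ 0.248 -0.418  0.069]
scene head [185. 196.] 0.95 [ 0.325 -0.242  0.069]
scene head [274. 207.] 0.75 [ 0.547 -0.005  0.069]
scene handle_blank [249. 196.] 0.66 [ 0.395 -0.012 -0.   ]
scene glue [347. 163.] 0.89 [ 0.457  0.467 -0.   ]
scene glue [284. 201.] 0.37 [0.494 0.089 0.   ]
1.0 [ 1.36975117e-01  9.90574488e-01 -1.28168945e-05 -8.92828327e-06]
```

View pics/both.png

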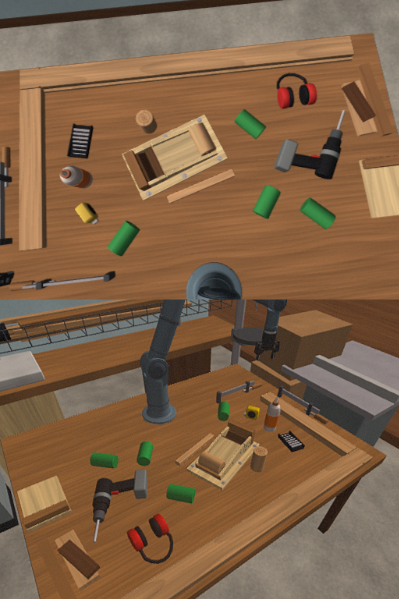

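The top image shows the cradle in the middle, with the blank at its right (low) end and the dark V-block at its left. The spare stands above it and the handle blank lies below it. Next I fit the cradle pose and check it with an overlay.

```bash
cat > fit.py <<'E'
from h import *
from scipy.optimize import least_squares
def w(q,p): 
    c,s=np.cos(q[2]),np.sin(q[2]);p=np.atleast_2d(p)
    return np.c_[q[0]+c*p[:,0]-s*p[:,1],q[1]+s*p[:,0]+c*p[:,1],p[:,2]]
E
python3 - <<'E'
from fit import *
obs=[("top",(0,0,0),(223,200)),("top",(-.044,0,.049),(234,190)),("top",(.095,0,.088),(192,215)),("top",(.128,0,.068),(182,216)),
("scene",(0,0,0),(290,204)),("scene",(-.044,0,.049),(282,202)),("scene",(-.144,0,.045),(268,216)),("scene",(.095,0,.088),(303,174)),("scene",(.128,0,.068),(306,173)),("scene",(-.119,0,.069),(274,207))]
f=lambda q:np.concatenate([proj(c,w(q,p)[0])-px for c,p,px in obs])
r=least_squares(f,[.51,.09,2.0],loss="soft_l1",x_scale=[.1,.1,1]);print(r.x,np.degrees(r.x[2]),r.fun.reshape(-1,2).round(1).tolist())
np.save("q.npy",r.x);q=r.x
out=[]
for c in("top","scene"):
    im=cv2.imread(f"pics/{c}0.png");S=6
    ctr=proj(c,w(q,(0,0,.04))[0]);x0,y0=(ctr-[66,50]).astype(int)
    cr=cv2.resize(im[y0:y0+100,x0:x0+132],None,fx=S,fy=S,interpolation=cv2.INTER_CUBIC)
    def poly(P,col):
        pts=[((proj(c,a)-[x0,y0]+.5)*S).astype(int) for a in w(q,P)]
        cv2.polylines(cr,[np.array(pts)],True,col,1)
    B=[(-.18,-.1),(.18,-.1),(.18,.1),(-.18,.1)]
    poly([(*b,.018) for b in B],(0,0,255))
    poly([(x,y,.113) for x,y in[(.128,-.07),(.163,-.07),(.163,.07),(.128,.07)]],(255,0,0))
    out.append(cr)
cv2.imwrite("pics/ov.png",cv2.resize(np.vstack(out),None,fx=.5,fy=.5))
E
```

```text
[0.5083923  0.09599735 1.94766204] 111.59281475991756 [[0.2, -0.1], [1.0, -0.2], [-1.6, -5.5], [-0.8, 0.1], [-2.0, -1.2], [1.0, -1.6], [0.4, 1.5], [-0.7, -1.6], [-0.3, -1.1], [-1.6, 1.6]]
```

View pics/ov.png

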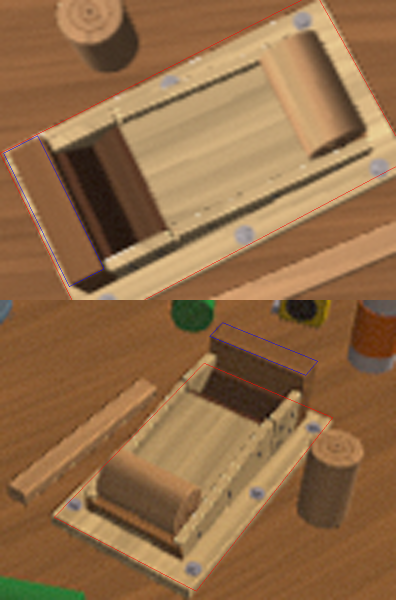

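```bash
cat >> fit.py <<'E'
from scipy.spatial.transform import Rotation as Ro
q=np.load("q.npy")
def quat(s):
    y=s*np.array([-np.sin(q[2]),np.cos(q[2]),0]);y=s*np.array([np.cos(q[2]+np.pi/2),np.sin(q[2]+np.pi/2),0]);z=np.array([0,0,-1.])
    return Ro.from_matrix(np.c_[np.cross(y,z),y,z]).as_quat()
E
python3 - <<'E'
from fit import *
W=[(-.172,0,.3),(-.172,0,.076),(.019,0,.107),(.049,0,.104)]
for s in(1,-1):
    print(s,[None if (j:=inverse_kinematics(w(q,p)[0],quat(s))) is None else np.round(j,2).tolist() for p in W])
E
```

```text
1 [[-0.99, 0.53, 1.39, 1.77, -0.54, 1.31, -2.24], [-0.9, 1.07, 1.36, 1.94, -1.15, 1.22, -1.85], [-1.33, 0.85, 1.37, 2.08, -0.97, 1.11, -2.24], [-1.39, 0.86, 1.37, 2.09, -0.98, 1.1, -2.29]]
-1 [[-0.76, 0.29, 0.97, 1.76, -0.25, 1.23, 0.64], [-0.64, 0.63, 0.86, 1.93, -0.62, 0.87, 0.92], [-0.78, 0.35, 0.55, 2.06, -0.26, 0.8, 0.3], [-0.82, 0.35, 0.52, 2.07, -0.24, 0.79, 0.23]]
```

Run:
```python
from fit import *
p=read_eef_pos(); movel([p[0],p[1],.34],speed=.25)
move_ptp(w(q,(-.172,0,.3))[0],quat(-1))
move_gripper(.04)
movel(w(q,(-.172,0,.12))[0],speed=.2)
movel(w(q,(-.172,0,.076))[0],speed=.1)
print(read_time_s(),np.round(read_eef_pos(),3),w(q,(-.172,0,.076)).round(3),np.round(read_qpos(),2),read_ft_force())
out=[]
for c in("top","scene"):
    im=snap(c,c+"1")[:,:,::-1];x,y=(proj(c,w(q,(-.05,0,.08))[0])-[66,50]).astype(int)
    out.append(cv2.resize(im[y:y+100,x:x+132],None,fx=3,fy=3,interpolation=cv2.INTER_CUBIC))
cv2.imwrite("pics/p1.png",np.vstack(out))
```

```text
6.4583 [ 0.571 -0.064  0.076] [[ 0.572 -0.064  0.076]] [-0.59  0.59  0.79  1.93 -0.56  0.85  0.87] [ 0.21394176 -0.61094425  0.19087224]
```

View pics/p1.png

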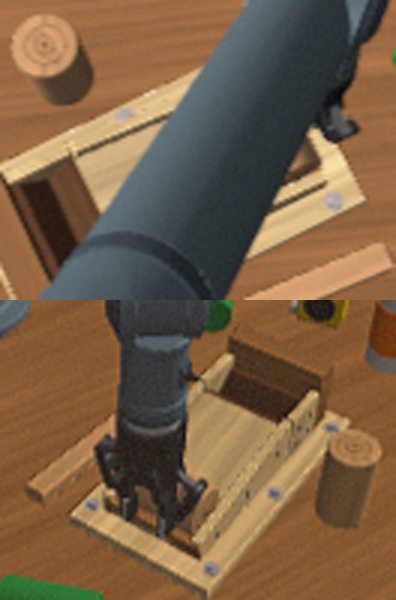

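The fingertips are behind the blank, above the lip and about centred. I'll push partway, then check.

Run:
```python
from fit import *
for x in(-.14,-.09,-.04):
    movel(w(q,(x,0,.076+(x+.168)*.1763))[0],speed=.045)
    print(read_time_s(),np.round(w((0,0,-q[2]),read_ft_force()),2))
out=[]
for c in("top","scene"):
    im=snap(c,c+"2")[:,:,::-1];x,y=(proj(c,w(q,(0,0,.08))[0])-[66,50]).astype(int)
    out.append(cv2.resize(im[y:y+100,x:x+132],None,fx=3,fy=3,interpolation=cv2.INTER_CUBIC))
cv2.imwrite("pics/p2.png",np.vstack(out))
```

```text
7.425 [[-0.21  0.38  0.83]]
8.7 [[-4.77 -1.07  3.53]]
9.975 [[-4.84 -1.2   3.11]]
```

View pics/p2.png

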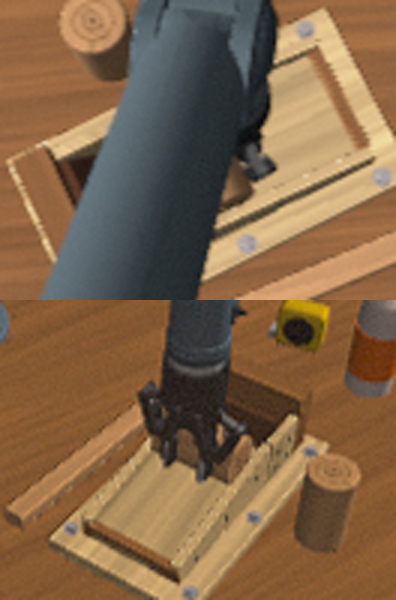

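The blank is rolling up square under the fingers at about 5 N. I'll continue over the crest in small steps and watch for the push force to drop.

Run:
```python
from fit import *
movel(w(q,(.019,0,.108))[0],speed=.045)
F=lambda:np.round(w((0,0,-q[2]),read_ft_force())[0],2)
print(F())
for x in np.arange(.024,.0501,.005):
    movel(w(q,(x,0,.107))[0],speed=.03); f=F(); print(round(x,3),f,read_time_s())
out=[]
for c in("top","scene"):
    im=snap(c,c+"3")[:,:,::-1];x,y=(proj(c,w(q,(.04,0,.08))[0])-[66,50]).astype(int)
    out.append(cv2.resize(im[y:y+100,x:x+132],None,fx=3,fy=3,interpolation=cv2.INTER_CUBIC))
cv2.imwrite("pics/p3.png",np.vstack(out))
```

```text
[-0.12  0.21 -0.45]
0.024 [ 0.25 -0.15 -0.3 ] 11.8667
0.029 [-0.05  0.78  0.36] 12.1833
0.034 [0.89 0.33 0.3 ] 12.5
0.039 [-0.33 -1.34 -0.18] 12.8167
0.044 [ 0.24 -0.38 -0.84] 13.1333
0.049 [-1.57 -0.88  0.32] 13.45
```

View pics/p3.png

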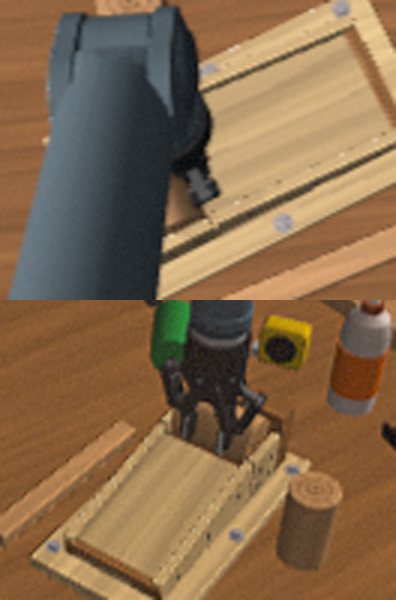

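The blank appears to be in the V-block. I'll back off slowly 25 mm, staying behind it in case it rolls, and look.

Run:
```python
from fit import *
movel(w(q,(.022,0,.109))[0],speed=.04)
pause(.5);print(np.round(w((0,0,-q[2]),read_ft_force())[0],2))
movel(w(q,(.0,0,.109))[0],speed=.05)
print(np.round(w((0,0,-q[2]),read_ft_force())[0],2))
im=snap("scene","s4")[:,:,::-1];c="scene"
for r in tip_of(c,"head"): print(np.round(r["at"]),round(r["confidence"],2),atz(c,r["at"],.088).round(3))
print("seat",w(q,(.095,0,.088)),proj(c,w(q,(.095,0,.088))[0]))
x,y=(proj(c,w(q,(.04,0,.08))[0])-[50,45]).astype(int)
cv2.imwrite("pics/p4.png",cv2.resize(im[y:y+90,x:x+100],None,fx=6,fy=6,interpolation=cv2.INTER_CUBIC))
```

```text
[ 0.34 -0.18  0.3 ]
[-0.07  0.26 -0.49]
[186. 197.] 0.91 [ 0.351 -0.249  0.088]
[234. 246.] 0.78 [ 0.632 -0.223  0.088]
[306. 172.] 0.76 [0.482 0.197 0.088]
[130. 204.] 0.61 [ 0.277 -0.424  0.088]
[288. 144.] 0.5 [0.293 0.255 0.088]
seat [[0.47343154 0.1843305  0.088     ]] [302.25947419 172.41252529]
```

View pics/p4.png

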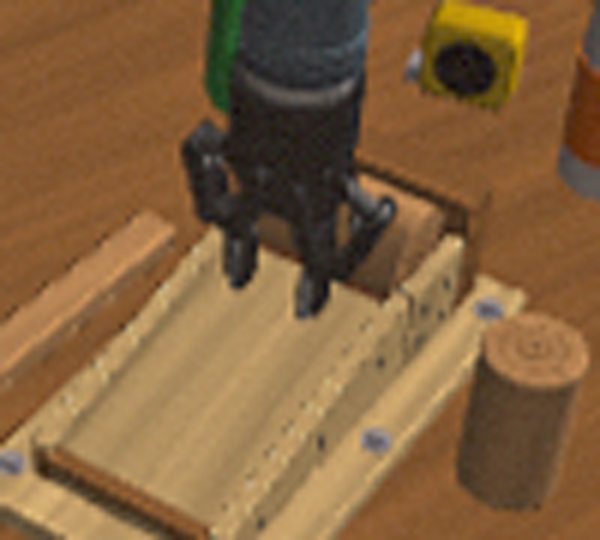

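It is seated close to the stop and not following back. I'll withdraw and check with a clear view.

Run:
```python
from fit import *
movel(w(q,(-.02,0,.25))[0],speed=.15)
movel(w(q,(-.05,0,.34))[0],speed=.2)
j=list(read_qpos()); j[0]+=.7; move_j(j)
print(read_time_s(),np.round(read_eef_pos(),3))
out=[]
for c in("top","scene"):
    im=snap(c,c+"5")[:,:,::-1].copy()
    for r in tip_of(c,"head"): print(c,np.round(r["at"]),round(r["confidence"],2),atz(c,r["at"],.088).round(3))
    x,y=(proj(c,w(q,(.04,0,.08))[0])-[66,50]).astype(int)
    cr=cv2.resize(im[y:y+100,x:x+132],None,fx=4,fy=4,interpolation=cv2.INTER_CUBIC)
    # expected silhouette of the seated cylinder
    t=np.linspace(0,2*np.pi,40)
    for s in(-.055,.055):
        P=[((proj(c,a)-[x,y]+.5)*4).astype(int) for a in w(q,np.c_[.095+.032*np.cos(t),0*t+s,.088+.032*np.sin(t)])]
        cv2.polylines(cr,[np.array(P)],True,(0,0,255),1)
    out.append(cr[:300] if 0 else cr)
cv2.imwrite("pics/p5.png",cv2.resize(np.vstack(out),None,fx=.75,fy=.75))
```

```text
18.65 [ 0.436 -0.299  0.338]
top [319. 160.] 0.77 [ 0.575 -0.197  0.088]
top [194. 208.] 0.75 [0.476 0.174 0.088]
top [157. 309.] 0.61 [0.214 0.296 0.088]
top [341. 258.] 0.57 [ 0.292 -0.217  0.088]
top [102. 181.] 0.29 [0.584 0.43  0.088]
scene [131. 206.] 0.84 [ 0.291 -0.426  0.088]
scene [286. 144.] 0.8 [0.288 0.246 0.088]
scene [233. 245.] 0.79 [ 0.626 -0.222  0.088]
scene [304. 171.] 0.76 [0.471 0.195 0.088]
scene [188. 198.] 0.68 [ 0.358 -0.245  0.088]
```

View pics/p5.png

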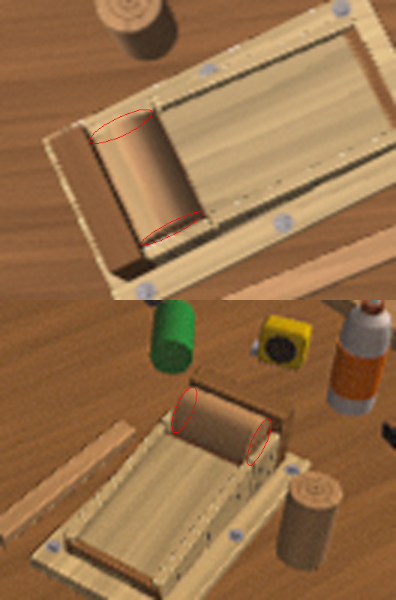

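The clear view shows the blank in the V-block against the stop. It matches the expected seated outline in both cameras, and nothing else has moved.

```bash
python3 -c "
from h import *
print(read_ft_force(),read_time_s()); print(sign_off())"
```

```text
[ 0.38827494  0.39355324 -0.41458337] 18.85
the job is handed in; nothing more can be done
None
```

The blank is in the V-block against the stop, and I handed the job in at 18.9 s, inside the 40 s limit.

**What I did:** I pushed it up the gutter at about 45 mm/s with two slightly open fingertips, over the crest and into the groove. The highest push force I read, between moves, was about 6 N. I then backed off slowly, and the blank did not roll back. After that I lifted the hand clear and swung the arm aside.

**Last checks:**
- In both cameras the blank matches the outline expected for a seated blank.
- The network put its centre at (0.476, 0.174) in the top camera and (0.471, 0.195) in the scene camera. The seat I calculated is (0.473, 0.184), so each is about 10 mm off along the gutter, in opposite directions. I trusted the outline match over these.
- The spare head, handle blank, glue and tape look unmoved by eye. I did not measure them, and the bits, drill and earmuffs were outside the final crops.
- The wrist force was only noise (about 0.4 N per axis) at hand-in, so the robot was touching nothing.

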